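Slide the culture dish under the reader's magnifier

ROBOT

A 7-joint arm with a two-finger parallel gripper is mounted at the origin on the work surface. World frame = base frame: x ahead of the robot, y to its left, z up, the work surface at z = 0. Lengths are in m, angles in rad, forces in N, time in s.
With the tool pointing down it reaches from about 0.4 to 0.875 m from the base axis. Payload 6.5 kg.
Tool frame: the origin (TCP) lies at the centre of the arm's flange, where the gripper is bolted on; the fingertips stand 166 mm ahead of it and the grasp point (between the pads) lies 147 mm ahead of it (ctrl.nose_length is the distance from the TCP to the fingertips, in m); z points along the fingers, y is the line along which they close (so a half turn about z gives the same grasp; the last joint's range is limited). The gripper opens to 88 mm and grips with 3 to 60 N. Pads are 18 mm wide; open, the fingers measure 123 mm over their backs; the gripper's body (75 mm by 187 mm) begins 45 mm behind the grasp point.
Start: joints at [-1.373, 0.536, -0.004, 1.538, 0.003, 1.067, -0.071], TCP at [0.169, 0.628, 0.405] pointing down, gripper open.
Joint ranges: [-2.7, 2.7], [-0.37, 2.16], [-1.27, 1.26], [0.24, 2.4], [-1.31, 4.45], [0.19, 1.91], [-2.76, 2.76]. Speed limits (rad/s): [2.39, 2.39, 3.14, 3.14, 3.14, 3.14, 3.14].

INTERFACE

Orientations are given as a unit quaternion [x, y, z, w].
In Python, from plant import get_obs, vision, ctrl gives the robot as it stands.
- The arm moves only by the tool carry_out, never from a script. Its argument "rows" is one flat list of numbers, 7 for each row, row after row: the closure in counts, from 0 (fully open) to 255 (shut), then the shift along the tool's x, y, z in mm, then the turn, a rotation vector about the tool's x, y, z in degrees. A call has exactly 10 rows; each row is the pose to reach, as a shift and turn from the pose commanded when the call began, along the tool's axes at that moment; what a row does not reach only later rows make up. A row lasts 1/8 s, in which the tool goes at most 62.5 mm and 10.7 degrees, less where a joint would pass 70% of its speed; a pose out of reach is approached as far as the arm can. A call with a gripper value outside its range is refused whole. The fingers move at their own pace and stop on an object; "force" is the grip in N (left out, the last holds). Time passes only in rows, so rows that repeat a pose let the fingers close, or fill a call up. It gives the time, the measured TCP pose, the force, the opening and the grip force at its end, in the units of the state.
- get_obs(): the state, without advancing time (a new reading comes with each control period).
- vision.read_camera(name): name is "scene" or "top" or "wrist"; returns a dict with "img" (420x560x3 uint8, red, green, blue), "fx", "fy", "cx", "cy" (pixels), "eye" and "attitude" of the camera in the world. Camera axes: x right, y down, z forward; pixel columns grow to the right and rows downward; lengths in m; the calibration is good to about 2 mm. A picture is of the moment at which its call begins. There is no depth.
- ctrl.sign_off(): hands the job in; it is judged then, once.
The state is a dict: "time_s": time; "joint_pos": joint angles; "qvel": joint speeds; "tau": joint torques, N m; "tool_pos": TCP position; "tcp_rot": TCP orientation; "ft_force": force on the tool from outside, world axes, zero at the start; "ft_torque": the same for the moment, N m; "finger_gap": opening from 0.0 (shut) to 1.0 (fully open); "grasp_force": force on a finger pad.
Only numpy, scipy, OpenCV 4.12 (cv2) and the standard library are available. Lean on these libraries where they do the work, as an engineer would, in place of code of your own. Each camera call takes 0.05 s, during which the arm holds its last target. There are 200 camera calls.

TASK

The culture dish on the plate reader is to be read: press the round lock button on the reader's dish carriage and, keeping it held down all the way, push the carriage along its rail until it is fully home against the end stop, with the dish under the magnifier. Then take your finger off, so that the button springs up and locks the carriage there. Lift nothing, keep the dish seated on the carriage, and leave everything else on the bench where it stands.

Things in the scene. Friction and masses are not known exactly. Their poses are not given: they have to be found in the camera images.
- reader: Plate reader, fixed to the bench: a white light box 140 mm (its x) by 460 mm (its y, -225 to +235), 34 mm high, with an aluminium rail along its y, rail top 52 mm above the bench. The carriage slides towards the reader's +y. Origin on the bench, z up. It stands turned up to about 0.4 rad either way
- magnifier (a point): Centre of the magnifier ring over the reading place: outer diameter 96 mm, from 150 to 170 mm above the bench. An arm carries it from a column 106 mm further in the reader's +y, 180 mm high. At the end of the travel the button is still 150 mm short of the magnifier's centre along the reader's y
- carriage (a joint): Travel of the dish carriage from where it began, in m: 0 at the start, growing towards the end stop, 90 to 140 mm away. Unlocked it slides with 1 to 2 N; locked it holds against about 14 N. It is an aluminium plate 110 mm (x) by 230 mm (y), top 64 mm above the bench, its axes parallel to the reader's; dish nest at its +y end, lock button near its -y end, on its -x side
- lock_button (a joint): Travel of the lock button, in m: 0 up (carriage locked), 0.006 fully down; straight down. The force rises to about 3.5 N at 2.5 mm, where the carriage comes free, and to 4.5 N fully down, where it meets a hard stop. It springs up when let go, and then the brake locks the carriage wherever it stands
- button_top (a point): Centre of the flat top of the lock button: a steel cap of 32 mm diameter, its top 80 mm above the bench when up, 74 mm when down; a collar of 42 mm diameter round it is 70 mm high. It moves with the carriage. Finger friction on the cap alone can carry the carriage along
- push_lug (a point): Middle of the top edge of the push lug's near face. The lug is an upright aluminium block on the carriage, on the button's +y side, for the pressing finger to push against: 50 mm wide (x), 10 mm thick, its near (-y) face 26 mm from the button's centre, its top 90 mm above the bench, 10 mm above the button when up
- carriage_nose (a point): Middle of the carriage's leading (+y) edge, 59 mm above the bench; it meets the end stop's bumper
- stop_face (a point): Middle of the end stop's rubber face, which looks to the reader's -y, 59 mm above the bench. The carriage is home when carriage_nose is here: the distance still to go is the offset between the two along the reader's y
- nest (a point): Centre of the dish nest on the carriage's top, between four steel studs 9 mm high
- dish: Culture dish with lid, 90 mm diameter, 15 mm high, 50 g, lying loose between the four studs of the nest (1 mm play) and riding with the carriage. Origin at the centre of its underside
- dish_a: Bystander: culture dish, 90 mm diameter, 15 mm high, on the bench. Origin under its centre
- dish_b: Bystander: culture dish, 90 mm diameter, 15 mm high, on the bench. Origin under its centre
- dish_stack: Bystander: stack of three dishes in one piece, 90 mm diameter, 45 mm high. Origin under its centre
- marker: Bystander: black marker pen lying on the bench, 135 mm long, 15 mm high. Origin under its middle
- spirit_lamp: Bystander: small glass spirit lamp with cap, 72 mm diameter, 78 mm high. Origin under its centre
- jar: Bystander: glass jar with steel lid, 68 mm diameter, 110 mm high. Origin under its centre
- beaker: Bystander: glass beaker, 66 mm diameter, 75 mm high. Origin under its centre
- tube_rack: Bystander: cream test-tube rack with plugged tubes, in one piece, 200 x 80 mm, 152 mm high over the plugs. Origin under its centre
There are look-alikes about, which are no part of the job. What is shaped like the dish but green or purple is not meant.

How it is judged:
By the outcome, as a careful person would: the job done as asked, in the order asked, and still so for the second after the job is handed in, with the robot touching nothing.
It also fails if it takes over 40 s, if anything falls off the work surface, if the arm or the gripper's body presses on something with over 40 N, if the wrist force passes 120 N, or if a joint passes its speed limit or range.

## Working session

There is one attempt and no reset: what is moved stays moved. The work goes in short steps, Python scripts to look and compute and a tool call to move; the robot and the scene stay as the last step left them, time stands still between calls to the robot, and variables do not carry over. Pictures are saved under pics/ and viewed, at most 10 in all, crops included, and the job is handed in when it is done.

Besides the shell and the picture viewer there is one more tool, called after "Request:" as a command line: name --argument value ..., lists and objects as JSON in quotes. carry_out: Moves the arm, as the interface text tells. Its arguments: {"type":"object","properties":{"rows":{"type":"array","items":{"type":"number"}},"force":{"type":"number"}},"required":["rows"]}

```bash
mkdir -p pics; ls; python3 - <<'E'
from plant import get_obs, vision, ctrl
import cv2,numpy as np
for n in ("scene","top"):
    c=vision.read_camera(n); cv2.imwrite(f"pics/{n}0.png",c["img"][:,:,::-1])
    print(n,{k:np.round(v,4).tolist() for k,v in c.items() if k!="img"})
o=get_obs();print(o, ctrl.nose_length)
E
```

```text
pics
scene {'fx': 449.3536, 'fy': 449.3536, 'cx': 282.736, 'cy': 213.7698, 'eye': [1.2371, 0.09, 0.9892], 'attitude': [0.6694, 0.6669, -0.2309, -0.232]}
top {'fx': 418.6679, 'fy': 418.6679, 'cx': 274.6356, 'cy': 206.6701, 'eye': [0.3246, 0.07, 1.0815], 'attitude': [0.7381, -0.6651, 0.0763, -0.0832]}
{'time_s': 0.1, 'joint_pos': array([-1.37318153,  0.53709371, -0.00443814,  1.53873768,  0.0025969 ,
        1.06732399, -0.07120047]), 'qvel': array([ 0.00057951, -0.00162021, -0.00035931, -0.00153188, -0.00076128,
       -0.00265479,  0.00052238]), 'tau': array([ 3.31418596e-03, -5.72079206e+01,  9.94028561e-01, -2.52226782e+01,
       -5.61553077e-02,  1.36068725e-02,  5.11276789e-05]), 'tool_pos': array([0.16941551, 0.62723401, 0.40393865]), 'tcp_rot': array([ 1.31490849e-01,  9.91317079e-01, -7.77108010e-04, -4.62191935e-05]), 'ft_force': array([0.36798446, 0.29203485, 0.7082325 ]), 'ft_torque': array([0.01530214, 0.0184511 , 0.01117955]), 'grasp_force': 0.0, 'finger_gap': 1.001750050218169} 0.166
```

View pics/scene0.png

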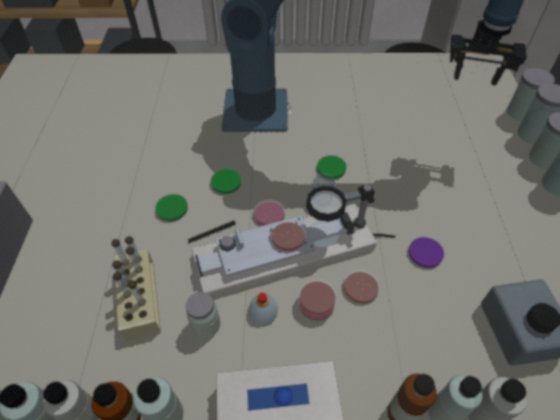

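View pics/top0.png

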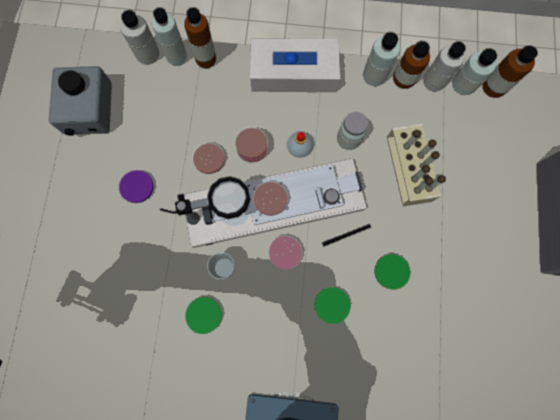

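The scene view shows the reader with button near (228,241) and magnifier at (326,203). In the top view the button is near (332,196), the dish at (270,198), the ring at (229,198), the column at (183,206), and reader +y points left. I'll zoom in for detail.

```bash
cat > h.py <<'E'
import numpy as np, cv2
from scipy.spatial.transform import Rotation as R
from plant import get_obs, vision, ctrl
def ray(c,u,v,z):
    d=R.from_quat(c["attitude"]).apply([(u-c["cx"])/c["fx"],(v-c["cy"])/c["fy"],1.]); e=np.array(c["eye"])
    return e+d*(z-e[2])/d[2]
def proj(c,p):
    q=R.from_quat(c["attitude"]).inv().apply(np.array(p)-c["eye"]); return c["fx"]*q[0]/q[2]+c["cx"],c["fy"]*q[1]/q[2]+c["cy"]
def crop(n,x0,y0,x1,y1,s,out):
    c=vision.read_camera(n); cv2.imwrite(out,cv2.resize(c["img"][y0:y1,x0:x1,::-1],None,fx=s,fy=s,interpolation=cv2.INTER_CUBIC)); return c
E
python3 - <<'E'
from h import *
c=crop("top",170,140,370,260,4,"pics/t1.png")
c=crop("scene",180,170,380,300,4,"pics/s1.png")
E
```

```text
(no output)
```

View pics/t1.png

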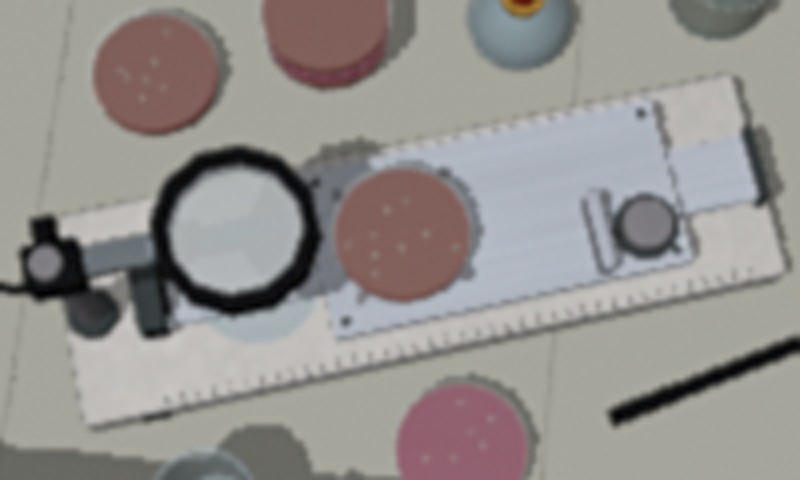

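View pics/s1.png

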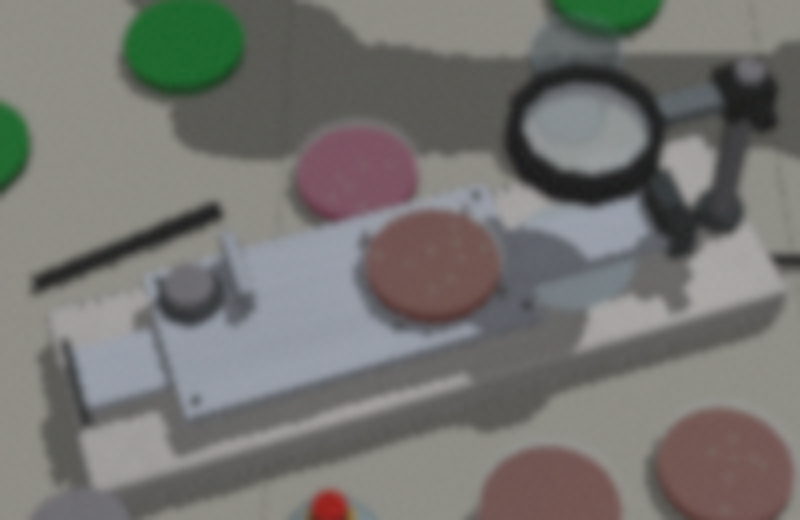

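Top crop: button cap at (646,222), lug at (600,232), carriage corners at (653,100), (690,258), (337,337), (372,155), ring centre at (238,228), and the end stop (dark bumper) at (152,300). In the scene crop the cap is at (190,286) and the bumper at (668,212).

```bash
python3 - <<'E'
from h import *
c=vision.read_camera("top"); s=vision.read_camera("scene")
T=lambda u,v,z: ray(c,170+u/4,140+v/4,z); S=lambda u,v,z: ray(s,180+u/4,170+v/4,z)
np.set_printoptions(precision=4,suppress=True)
b=T(646,222,.08);print("btn",b,S(190,286,.08))
cc=[T(*p,.064) for p in((653,100),(690,258),(337,337),(372,155))]
for i in range(4):
    d=cc[(i+1)%4]-cc[i]; print("edge",np.linalg.norm(d),np.arctan2(-d[0],d[1]))
e=[T(*p,.034) for p in((735,78),(787,270),(92,427))]
for i in range(2):
    d=e[i+1]-e[i]; print("box",np.linalg.norm(d),np.arctan2(-d[0],d[1]))
m=T(238,228,.17);ms=S(585,133,.16);print("mag",m,ms,"d",np.arctan2(-(m-b)[0],(m-b)[1]))
col=T(45,262,.18);print("col",col,np.arctan2(-(col-m)[0],(col-m)[1]),np.linalg.norm(col-m))
d=S(425,262,.079);print("dish",T(404,233,.079),d)
o=get_obs();Rt=R.from_quat(o["tcp_rot"]);print(Rt.as_matrix())
E
```

```text
btn [ 0.5968 -0.0448  0.08  ] [ 0.6074 -0.043   0.08  ]
edge 0.10547775942628707 1.8639134002852433
edge 0.22550110769754006 0.32828941571687814
edge 0.1189633102412885 -1.6434632483861256
edge 0.18282530952408207 -2.8358161787267084
box 0.1327569086479324 1.8861532746240948
box 0.4529375345845107 0.32926306380205655
mag [0.545  0.1931 0.17  ] [0.5525 0.197  0.16  ] d 0.21426288736835922
col [0.5123 0.2954 0.18  ] 0.3099738149817697 0.10778391436155184
dish [0.5745 0.1032 0.079 ] [0.5891 0.1015 0.079 ]
[[-0.9654  0.2607 -0.0001]
 [ 0.2607  0.9654 -0.0006]
 [-0.     -0.0006 -1.    ]]
```

Request:
carry_out --rows '[255, -591, -536, 0, 0, 0, 56.6, 255, -591, -536, 0, 0, 0, 56.6, 255, -591, -536, 0, 0, 0, 56.6, 255, -591, -536, 0, 0, 0, 56.6, 255, -591, -536, 0, 0, 0, 56.6, 255, -591, -536, 0, 0, 0, 56.6, 255, -591, -536, 0, 0, 0, 56.6, 255, -591, -536, 0, 0, 0, 56.6, 255, -591, -536, 0, 0, 0, 56.6, 255, -591, -536, 0, 0, 0, 56.6]' --force 20

```text
time_s: 1.55
tool_pos: [0.5078, 0.0998, 0.405]
tcp_rot: [0.586, 0.811, 0.0, 0.0]
ft_force: [0.1, 0.7, 0.2]
finger_gap: 0.003
grasp_force: 0.0
```

Request:
carry_out --rows '[255, -55, 14, 0, 0, 0, 0, 255, -110, 28, 0, 0, 0, 0, 255, -166, 42, 0, 0, 0, 0, 255, -166, 42, 20, 0, 0, 0, 255, -166, 42, 40, 0, 0, 0, 255, -166, 42, 60, 0, 0, 0, 255, -166, 42, 60, 0, 0, 0, 255, -166, 42, 60, 0, 0, 0, 255, -166, 42, 60, 0, 0, 0, 255, -166, 42, 60, 0, 0, 0]'

```text
time_s: 2.8
tool_pos: [0.5991, -0.043, 0.3454]
tcp_rot: [0.586, 0.811, 0.0, 0.0]
ft_force: [-0.3, -0.0, -0.3]
finger_gap: 0.005
grasp_force: 0.0
```

```bash
python3 - <<'E'
from h import *
c=vision.read_camera("wrist"); cv2.imwrite("pics/w1.png",c["img"][:,:,::-1])
np.set_printoptions(precision=4,suppress=True)
print(c["eye"],R.from_quat(c["attitude"]).as_matrix(),c["fx"])
o=get_obs();print(o["tool_pos"],o["tcp_rot"],o["ft_force"])
print(proj(c,[.6,-.045,.08]))
E
```

```text
[0.5731 0.0361 0.3248] [[ 0.9496  0.2971  0.1001]
 [ 0.3136 -0.9006 -0.3009]
 [ 0.0008  0.3171 -0.9484]] 344.91902653157257
[ 0.5991 -0.043   0.3453] [0.5857 0.8105 0.0003 0.0003] [-0.507   0.3634 -0.3751]
(np.float64(282.3528473883138), np.float64(222.28216026694759))
```

View pics/w1.png

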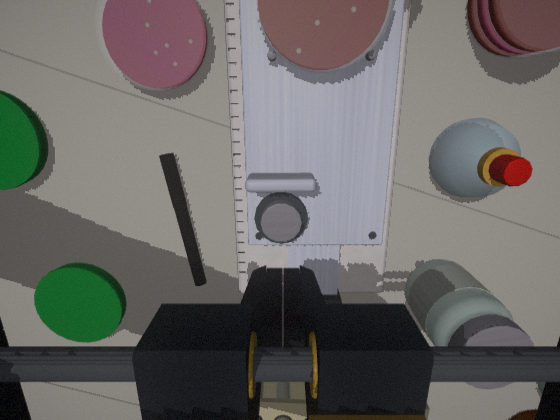

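The wrist view shows the cap near (283,218), the lug across (247–315, 174–192), the carriage's near corners at (247,243) and (384,243), and the shut fingertips at (283,268).

```bash
python3 - <<'E'
from h import *
np.set_printoptions(precision=4,suppress=True)
c=vision.read_camera("wrist"); g=cv2.cvtColor(c["img"],cv2.COLOR_RGB2GRAY)
h=cv2.HoughCircles(cv2.GaussianBlur(g[150:260,220:340],(3,3),0),cv2.HOUGH_GRADIENT,1,40,param1=80,param2=12,minRadius=17,maxRadius=30)
print(h)
cv2.imwrite("pics/w2.png",cv2.resize(c["img"][165:255,230:400,::-1],None,fx=4.7,fy=4.7,interpolation=cv2.INTER_CUBIC))
o=get_obs(); M=R.from_quat(o["tcp_rot"]).as_matrix()
tl=lambda p:M.T@(p-o["tool_pos"])*1000
for u,v,*_ in h[0][:3]: 
    p=ray(c,220+u,150+v,.08); print("btn",p,"tool mm",tl(p))
a=ray(c,247,243,.064);b=ray(c,384,243,.064);d=b-a;print("near edge",a,b,np.linalg.norm(d),np.degrees(np.arctan2(d[1],d[0])))
print("toolY",np.degrees(np.arctan2(M[1,1],M[0,1])))
l=[ray(c,405,20,.064),ray(c,384,243,.064)];d=l[0]-l[1];print("right edge",d,np.degrees(np.arctan2(-d[0],d[1])))
for v in (174,190,192):p=ray(c,281,v,.09);print("lug",tl(p))
E
```

```text
[[[60.5 73.5 20.3]]]
btn [ 0.5988 -0.0463  0.08  ] tool mm [ -3.0835  -1.4017 265.1349]
near edge [ 0.5798 -0.0763  0.064 ] [ 0.6861 -0.0412  0.064 ] 0.11191411867321194 18.26076129816966
toolY 18.291043736610607
right edge [-0.0515  0.1528  0.    ] 18.63118947503885
lug [ 36.564   -0.9206 255.1304]
lug [ 25.2585  -0.9389 255.1318]
lug [ 23.8213  -0.9413 255.132 ]
```

View pics/w2.png

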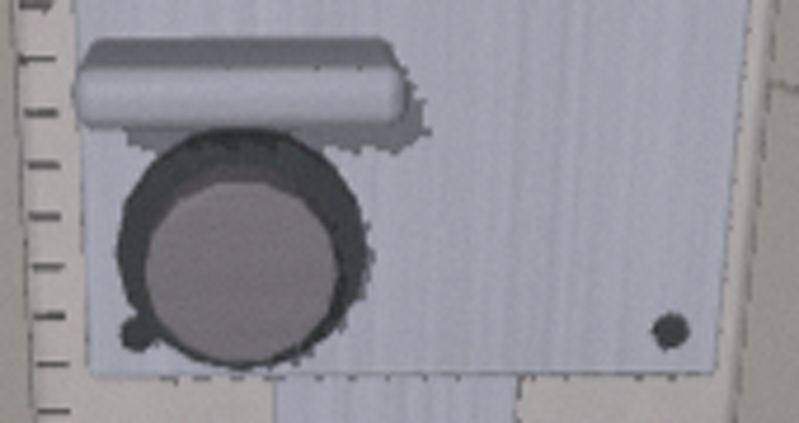

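The cap's top disc is at crop (242,272), which agrees with the circle fit. The lug's near edge is about 27 mm ahead of it, matching the stated 26, and the reader's yaw agrees with the tool's. Next I'll descend to just above the cap, then press in small steps.

Request:
carry_out --rows '[255, 0, -1, 0, 0, 0, 0, 255, 0, -1, 25, 0, 0, 0, 255, 0, -1, 50, 0, 0, 0, 255, 0, -1, 70, 0, 0, 0, 255, 0, -1, 82, 0, 0, 0, 255, 0, -1, 90, 0, 0, 0, 255, 0, -1, 95, 0, 0, 0, 255, 0, -1, 97, 0, 0, 0, 255, 0, -1, 97, 0, 0, 0, 255, 0, -1, 97, 0, 0, 0]'

```text
time_s: 4.15
tool_pos: [0.5982, -0.0433, 0.2481]
tcp_rot: [0.586, 0.81, 0.0, 0.0]
ft_force: [0.3, 0.3, -0.3]
finger_gap: 0.003
grasp_force: 0.0
```

Request:
carry_out --rows '[255, 0, 0, 2, 0, 0, 0, 255, 0, 0, 3, 0, 0, 0, 255, 0, 0, 4, 0, 0, 0, 255, 0, 0, 4, 0, 0, 0, 255, 0, 0, 5, 0, 0, 0, 255, 0, 0, 5, 0, 0, 0, 255, 0, 0, 6, 0, 0, 0, 255, 0, 0, 6, 0, 0, 0, 255, 0, 0, 6, 0, 0, 0, 255, 0, 0, 6, 0, 0, 0]'

```text
time_s: 5.4
tool_pos: [0.5982, -0.0433, 0.2419]
tcp_rot: [0.586, 0.81, 0.0, 0.0]
ft_force: [1.7, 0.2, 3.7]
finger_gap: 0.005
grasp_force: 2.0
```

Request:
carry_out --rows '[255, 0, 0, 1, 0, 0, 0, 255, 0, 0, 2, 0, 0, 0, 255, 0, 0, 2, 0, 0, 0, 255, 0, 0, 3, 0, 0, 0, 255, 0, 0, 3, 0, 0, 0, 255, 0, 0, 3, 0, 0, 0, 255, 0, 0, 3, 0, 0, 0, 255, 0, 0, 3, 0, 0, 0, 255, 0, 0, 3, 0, 0, 0, 255, 0, 0, 3, 0, 0, 0]'

```text
time_s: 6.65
tool_pos: [0.5983, -0.0438, 0.2401]
tcp_rot: [0.586, 0.81, 0.0, 0.0]
ft_force: [-2.0, 0.3, 16.2]
finger_gap: 0.007
grasp_force: 8.4
```

Request:
carry_out --rows '[255, 2, 0, 0.3, 0, 0, 0, 255, 6, 0, 0.3, 0, 0, 0, 255, 12, 0, 0.3, 0, 0, 0, 255, 18, 0, 0.3, 0, 0, 0, 255, 24, 0, 0.3, 0, 0, 0, 255, 30, 0, 0.3, 0, 0, 0, 255, 35, 0, 0.3, 0, 0, 0, 255, 39, 0, 0.3, 0, 0, 0, 255, 40, 0, 0.3, 0, 0, 0, 255, 40, 0, 0.3, 0, 0, 0]'

```text
time_s: 7.9
tool_pos: [0.5858, -0.0064, 0.2401]
tcp_rot: [0.586, 0.81, 0.0, 0.001]
ft_force: [-3.1, -2.5, 19.4]
finger_gap: 0.008
grasp_force: 9.7
```

```bash
python3 - <<'E'
from h import *
c=vision.read_camera("wrist"); cv2.imwrite("pics/w3.png",c["img"][:,:,::-1])
c=crop("top",170,140,370,260,4,"pics/t3.png")
E
```

```text
(no output)
```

View pics/w3.png

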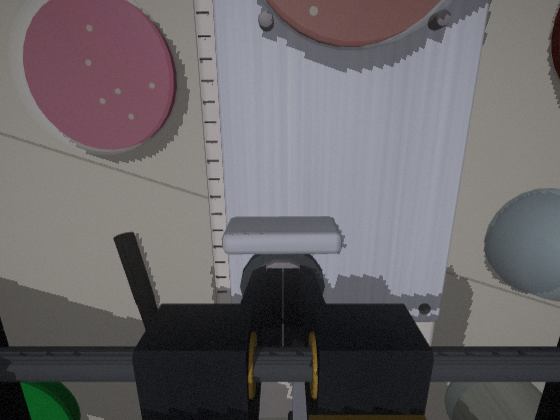

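The carriage is following the finger by friction: the cap's front edge is still ahead of the fingertips at (283,262), the lug is clear, and the dish is seated. I'll keep pushing.

Request:
carry_out --rows '[255, 3, 0, 0, 0, 0, 0, 255, 8, 0, 0, 0, 0, 0, 255, 14, 0, 0, 0, 0, 0, 255, 20, 0, 0, 0, 0, 0, 255, 26, 0, 0, 0, 0, 0, 255, 32, 0, 0, 0, 0, 0, 255, 37, 0, 0, 0, 0, 0, 255, 41, 0, 0, 0, 0, 0, 255, 43, 0, 0, 0, 0, 0, 255, 44, 0, 0, 0, 0, 0]'

```text
time_s: 9.25
tool_pos: [0.5719, 0.0352, 0.2401]
tcp_rot: [0.586, 0.81, -0.0, 0.001]
ft_force: [-3.6, -1.9, 20.1]
finger_gap: 0.006
grasp_force: 10.2
```

Request:
carry_out --rows '[255, 1, 0, 0, 0, 0, 0, 255, 2, 0, 0, 0, 0, 0, 255, 3, 0, 0, 0, 0, 0, 255, 4, 0, 0, 0, 0, 0, 255, 5, 0, 0, 0, 0, 0, 255, 6, 0, 0, 0, 0, 0, 255, 7, 0, 0, 0, 0, 0, 255, 8, 0, 0, 0, 0, 0, 255, 8, 0, 0, 0, 0, 0, 255, 8, 0, 0, 0, 0, 0]'

```text
time_s: 10.5
tool_pos: [0.5694, 0.0428, 0.24]
tcp_rot: [0.586, 0.81, -0.0, 0.0]
ft_force: [-4.1, -2.6, 21.6]
finger_gap: 0.005
grasp_force: 10.5
```

```bash
python3 - <<'E'
from h import *
c=vision.read_camera("wrist"); cv2.imwrite("pics/w4.png",c["img"][:,:,::-1])
c=crop("scene",180,170,380,300,4,"pics/s4.png")
o=get_obs();print(o["tool_pos"],o["ft_force"])
E
```

```text
[0.56939102 0.04282031 0.24006909] [-3.83631285 -2.51615222 21.24156932]
```

View pics/w4.png

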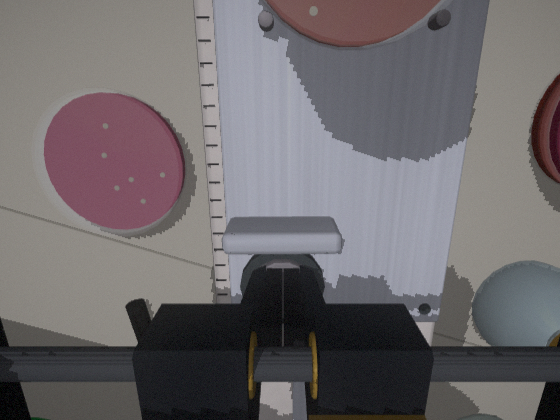

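The lug and cap sit at the same pixels as before, so there has been no slip over about 92 mm and the stop hasn't been met yet. I'll continue slowly.

Request:
carry_out --rows '[255, 1, 0, 0, 0, 0, 0, 255, 2, 0, 0, 0, 0, 0, 255, 3, 0, 0, 0, 0, 0, 255, 4, 0, 0, 0, 0, 0, 255, 5, 0, 0, 0, 0, 0, 255, 6, 0, 0, 0, 0, 0, 255, 7, 0, 0, 0, 0, 0, 255, 8, 0, 0, 0, 0, 0, 255, 8, 0, 0, 0, 0, 0, 255, 8, 0, 0, 0, 0, 0]'

```text
time_s: 11.85
tool_pos: [0.5674, 0.0483, 0.2401]
tcp_rot: [0.587, 0.81, -0.001, 0.002]
ft_force: [-2.0, -7.4, 17.8]
finger_gap: 0.007
grasp_force: 9.3
```

```bash
python3 - <<'E'
from h import *
c=vision.read_camera("wrist"); a=cv2.cvtColor(c["img"],cv2.COLOR_RGB2GRAY); b=cv2.imread("pics/w4.png",0)
t=b[210:258,215:350]; r=cv2.matchTemplate(a[195:275,205:360],t,cv2.TM_CCOEFF_NORMED); print(cv2.minMaxLoc(r)[1::2],"no-slip=(10,15)")
o=get_obs();print(o["tool_pos"],o["ft_force"])
E
```

```text
(0.9096895456314087, (10, 15)) no-slip=(10,15)
[0.5673636  0.04834274 0.24009336] [-2.2840338  -7.31588046 18.48797225]
```

Request:
carry_out --rows '[255, 1, 0, 0, 0, 0, 0, 255, 2, 0, 0, 0, 0, 0, 255, 3, 0, 0, 0, 0, 0, 255, 3, 0, 0, 0, 0, 0, 255, 3, 0, 0, 0, 0, 0, 255, 3, 0, 0, 0, 0, 0, 255, 3, 0, 0, 0, 0, 0, 255, 3, 0, 0, 0, 0, 0, 255, 3, 0, 0, 0, 0, 0, 255, 3, 0, 0, 0, 0, 0]'

```text
time_s: 13.15
tool_pos: [0.567, 0.0495, 0.2402]
tcp_rot: [0.588, 0.809, -0.001, 0.003]
ft_force: [1.2, -12.4, 15.5]
finger_gap: 0.004
grasp_force: 8.0
```

```bash
python3 - <<'E'
from h import *
c=vision.read_camera("wrist"); a=cv2.cvtColor(c["img"],cv2.COLOR_RGB2GRAY); b=cv2.imread("pics/w4.png",0)
t=b[210:258,215:350]; r=cv2.matchTemplate(a[195:275,205:360],t,cv2.TM_CCOEFF_NORMED); print(cv2.minMaxLoc(r)[1::2],"no-slip=(10,15)")
o=get_obs();print(o["tool_pos"],o["ft_force"])
crop("scene",180,170,380,300,4,"pics/s5.png")
E
```

```text
(0.9124118685722351, (10, 17)) no-slip=(10,15)
[0.5669494  0.04949353 0.24013392] [ -0.15459042 -10.99570311  15.0682186 ]
```

View pics/s5.png

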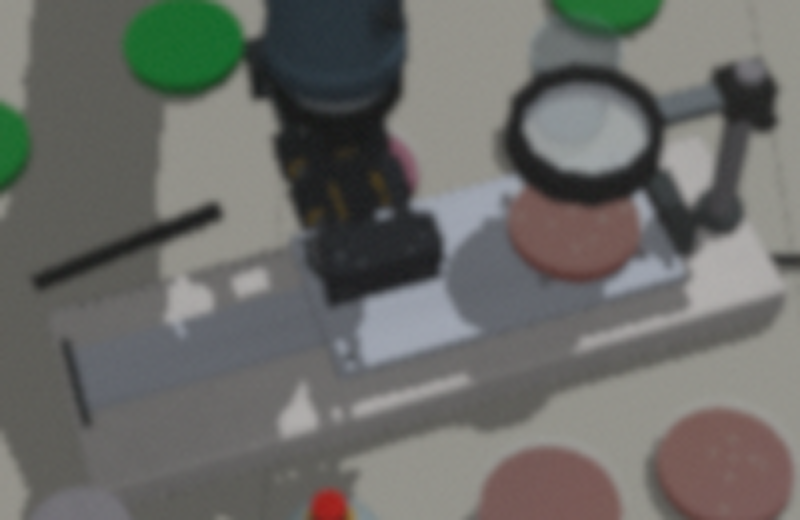

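The carriage nose is against the end stop, with the dish under the magnifier and seated. The push force rose to about 11 N without the carriage moving further. Lifting straight off now.

Request:
carry_out --rows '[255, 0, 0, -6, 0, 0, 0, 255, 0, 0, -16, 0, 0, 0, 255, 0, 0, -30, 0, 0, 0, 255, 0, 0, -50, 0, 0, 0, 255, 0, 0, -70, 0, 0, 0, 255, -20, 0, -80, 0, 0, 0, 255, -40, 0, -80, 0, 0, 0, 255, -60, 0, -80, 0, 0, 0, 255, -60, 0, -80, 0, 0, 0, 255, -60, 0, -80, 0, 0, 0]'

```text
time_s: 14.5
tool_pos: [0.5843, -0.0023, 0.3178]
tcp_rot: [0.586, 0.81, -0.0, -0.001]
ft_force: [0.5, 1.3, -0.3]
finger_gap: 0.004
grasp_force: 0.0
```

```bash
python3 - <<'E'
from h import *
a=cv2.imread("pics/s5.png"); c=crop("scene",180,170,380,300,4,"pics/s6.png"); b=cv2.imread("pics/s6.png")
t=a[200:290,560:700]; r=cv2.matchTemplate(b[190:300,550:710],t,cv2.TM_CCOEFF_NORMED); print(cv2.minMaxLoc(r)[1::2],"unmoved=(10,10)")
c=vision.read_camera("wrist"); cv2.imwrite("pics/w6.png",c["img"][:,:,::-1])
o=get_obs();print(o["tool_pos"],o["ft_force"],o["time_s"])
E
```

```text
(0.9993270635604858, (10, 10)) unmoved=(10,10)
[ 0.58430471 -0.00160069  0.31801915] [-0.11564136 -0.20934235  0.21574315] 14.6
```

View pics/w6.png

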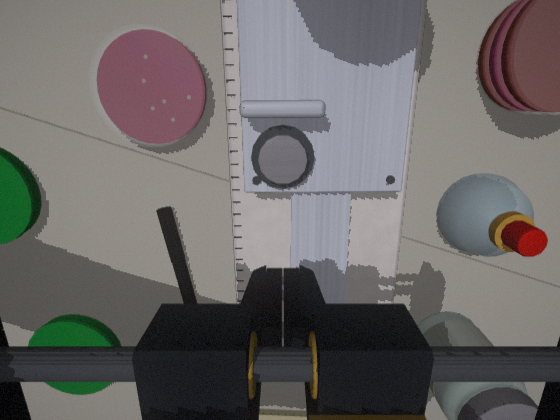

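The button is up at (283,157), the fingers are clear, and the carriage hasn't moved since release. Handing in.

```bash
python3 -c "
from plant import ctrl
print(ctrl.sign_off())"
```

```text
the job is handed in; nothing more can be done
None
```

The job is handed in: I held the lock button down while pushing the carriage about 98 mm to its end stop, then released it; afterwards the button looked up and the carriage had not moved, with the dish seated under the magnifier.

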